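# Pin back a sprung belt tensioner

### The job

Lock the belt drive's sprung tension wheel back so that its belt can be changed: take the steel locking pin from its parking block, put it into the bore in the wheel's raised boss, and with it turn the wheel counterclockwise (seen from above) against the spring, feeling for the hidden notch below, until the pin drops in. Push it fully home, collar down on the boss, and let go so that the pin alone holds the wheel. Be gentle: never force the pin against the drive (keep well under 40 N), do not run the wheel hard into its end stop, and leave the other things on the bench where they are.

Things in the scene. Friction and masses are not known exactly. Their poses are not given: they have to be found in the camera images.
- locking_pin: Plain steel locking pin, 82 mm long, stands upright in the parking block. Origin at the centre of its foot, z along the pin to the top. Shaft 10 mm in diameter and 42 mm long (chamfered foot); then a collar 28 mm in diameter from 42 to 47 mm above the foot; then a round grip 20 mm in diameter from 47 to 82 mm. 90 g.
- pin_collar (a point): Underside of the pin's collar, on the pin's axis, 42 mm above its foot.
- pin_rest: Aluminium parking block 50 x 50 x 30 mm, fixed, origin under its centre; the pin stands in its round blind hole (12.5 mm wide, 24 mm deep, floor 6 mm above the bench).
- belt_drive: Belt-drive unit, fixed: aluminium base plate 170 (x) x 260 (y) x 10 mm, two dark belt pulleys (52 mm wide, 40 mm tall) at x 45, y +98 and -98 mm, tension wheel between. Origin on the bench under the wheel's upright axis. Hidden under the wheel: a fixed index ring, top 26 mm above the bench, with one radial notch 14 mm wide, 16 mm deep, at the bore's radius.
- tension_wheel (a joint): Turn of the tension wheel (rad): 0 at rest, growing counterclockwise from above, end stop 1.35. A spring drives it back to 0 with 3 N at the bore at 0, rising to 8 N at the end stop. The hidden notch comes under the bore somewhere between 0.5 and 1.0, different every time: press the pin lightly on the ring at small steps of turn until it drops.
- hub (a point): Top of the wheel's hub on its axis, 53 mm above the bench. Steel disc 138 mm in diameter, 29 to 35 mm above the bench (rim to 39 mm), with a black idler roller, top 55 mm above the bench, opposite the bore.
- bore (a point): Centre of the mouth of the wheel's boss, 53 mm above the bench, 50 mm from the axis; turns with the wheel. Boss 29 mm wide at the top; its funnel mouth, 20 mm wide, narrows over 8 mm to an upright through bore 12.6 mm wide. Away from the notch the pin's foot stands on the index ring (collar 15 mm above the boss); in the notch it drops 15 mm and the collar rests on the boss.
- jar_2: Sample jar with grey lid, 49 mm in diameter, 40 mm tall; bystander, origin under its centre.
- timer: Digital timer 56 x 66 x 16 mm, bystander, origin under its centre.
- petri_0: Clear petri dish, 88 mm in diameter, 15 mm tall, bystander, origin under its centre.
- weight_200: Check weight, 28 mm in diameter, 48 mm tall, bystander, origin under its centre.
- binder_clip: Black binder clip 34 x 32 x 25 mm, bystander, origin under its centre.
- stopper_0: Dark rubber stopper, 34 mm in diameter, 28 mm tall, bystander, origin under its centre.
Not all that is in view belongs to the job. Leave any blue or brown look-alike of the locking_pin alone.

How it is judged:
By the outcome, as a careful person would: the job done as asked, in the order asked, and still so for the second after the job is handed in, with the robot touching nothing.
It also fails if it takes over 67 s, if anything falls off the work surface, if the arm or the gripper's body presses on something with over 40 N, if the wrist force passes 120 N, or if a joint passes its speed limit or range.

### The arm

A 6-joint arm with a two-finger parallel gripper is mounted at the origin on a cart in front of the work surface, level with it; the furniture and walls round the work are solid. World frame = base frame: x ahead of the robot, y to its left, z up, the work surface at z = 0. Lengths are in m, angles in degrees, forces in N, time in s.
With the tool pointing down it reaches from about 0.35 to 0.875 m from the base axis. Payload 4.2 kg.
Tool frame: the origin (TCP) lies at the very end of the fingers, on their centre line; the grasp point (between the pads) lies 19 mm behind it; z points along the fingers, y is the line along which they close (so a half turn about z gives the same grasp; the last joint's range is limited). The gripper opens to 87 mm and grips with 3 to 60 N. Pads are 19 mm wide; open, the fingers measure 117 mm over their backs; the gripper's body (75 mm by 190 mm) begins 51 mm behind the grasp point.
Start: joints at [-62.361, 22.042, 0.453, 0, -68.411, -14.817], TCP at [0.139, -0.609, 0.223] pointing down, gripper open.
Joint ranges: [-179.83, 179.83], [-69.29, 118.12], [-61.27, 80.66], [-181.25, 117.63], [-171.15, -9.14], [-177.46, 177.46]. Speed limits (degrees/s): [159.86, 159.86, 180, 180, 180, 180].

### API

Orientations are given as a 3x3 rotation matrix whose columns are the frame's x, y, z axes.
In Python, from station import sense, cams, r gives the robot as it stands. The module is installed in compiled form; this text tells all that it offers.
- The arm moves only by the tool step_arm, never from a script. Its argument "targets" is text: rows parted by semicolons, each of 4 numbers parted by spaces: the shift along the tool's x, y, z in cm, then the turn about the tool's z in degrees. In form: x y z turn; .... A call has 1 to 12 rows; each row shifts and turns the commanded pose from where the row before left it, along the tool's axes as they then stand; what a row does not reach is not made up. A row lasts 1/12 s, in which the tool goes at most 41.7 mm and 7.16 degrees, less where a joint would pass 70% of its speed; a pose out of reach is approached as far as the arm can. A call with a gripper value outside its range is refused whole. "claw" is the finger opening in cm, from 0 to 8.7, set as the call begins (left out, the last holds). The fingers move at their own pace and stop on an object; the grip force is fixed at half the most. Time passes only in rows, so rows that do not move let the fingers close. It gives the time, the measured TCP pose, the force, the opening and the grip force at its end, in the units of the state.
- sense(): the state, without advancing time (a new reading comes with each control period).
- cams.capture(name): name is "scene" or "top" or "wrist"; returns a dict with "frame" (480x640x3 uint8, blue, green, red), "vertical_fov" (degrees; the focal length in pixels is half the picture's height over the tangent of half this angle, whatever the lens; pixels are square), "cx", "cy" (the principal point, pixels), "dist_coeffs" ([k1, k2, p1, p2, k3] as OpenCV has them; the pictures are not rectified), "eye" and "rotation" of the camera in the world; the wrist camera has in their place "tool_from_camera" (4x4, takes a point from camera to tool coordinates, whose origin is the TCP and whose axes are the flange's). Camera axes: x right, y down, z forward; pixel columns grow to the right and rows downward; lengths in m; the calibration is good to about 2 mm. A picture is of the moment at which its call begins: read the wrist's pose just before it. There is no depth.
- r.finish_job(): hands the job in; it is judged then, once.
The state is a dict: "time_s": time; "joints": joint angles; "joint_velocities": joint speeds; "effort": joint torques, N m; "tcp_pos": TCP position; "ee_rot": TCP orientation; "wrist_force": force on the tool from outside, world axes, zero at the start; "moment": the same for the moment, N m; "gripper_width": opening from 0.0 (shut) to 1.0 (fully open); "gripper_force": force on a finger pad.
Only numpy, scipy, OpenCV 4.12 (cv2) and the standard library are available. Lean on these libraries where they do the work, as an engineer would, in place of code of your own. Each camera call takes 0.05 s, during which the arm holds its last target. There are 200 camera calls.

## Working session

There is one attempt and no reset: what is moved stays moved. The work goes in short steps, Python scripts to look and compute and a tool call to move; the robot and the scene stay as the last step left them, time stands still between calls to the robot, and variables do not carry over. Pictures are saved under pics/ and viewed, at most 10 in all, crops included, and the job is handed in when it is done.

Besides the shell and the picture viewer there is one more tool, called after "Request:" as name(argument=value, ...), one argument or row to a line, values as JSON. step_arm: Moves the arm, as the interface text tells. Its arguments: {"type":"object","properties":{"targets":{"type":"string"},"claw":{"type":"number"}},"required":["targets"]}

```bash
mkdir -p pics
cat > h.py <<'E'
import numpy as np, cv2
from station import sense, cams, r
def cap(name, fn=None):
    s=sense(); c=cams.capture(name)
    if name=='wrist':
        T=np.array(c['tool_from_camera']); R=np.array(s['ee_rot']); 
        c['eye']=R@T[:3,3]+np.array(s['tcp_pos']); c['rotation']=R@T[:3,:3]
    f=240/np.tan(np.radians(c['vertical_fov'])/2)
    c['K']=np.array([[f,0,c['cx']],[0,f,c['cy']],[0,0,1.]])
    if fn: cv2.imwrite('pics/'+fn,c['frame'])
    np.save(''+name+'.npy',{k:c[k] for k in c},allow_pickle=True)
    return c
def load(name): return np.load(''+name+'.npy',allow_pickle=True).item()
def ray(c,u,v,z):
    p=cv2.undistortPoints(np.array([[[u,v]]],float),c['K'],np.array(c['dist_coeffs'],float))[0,0]
    d=np.array(c['rotation'])@np.array([p[0],p[1],1]); e=np.array(c['eye'])
    return e+d*(z-e[2])/d[2]
def proj(c,P):
    R=np.array(c['rotation']).T; t=-R@np.array(c['eye'])
    return cv2.projectPoints(np.array(P,float).reshape(-1,3),cv2.Rodrigues(R)[0],t,c['K'],np.array(c['dist_coeffs'],float))[0][:,0]
E
python3 - <<'E'
from h import *
a=cap('top','top0.png'); b=cap('scene','scene0.png')
s=sense(); print(s); print(a['eye'],b['eye'])
E
```

```text
{'time_s': 0.1, 'joints': array([-6.23609559e+01,  2.20876038e+01,  3.87490723e-01, -2.54742166e-02,
       -6.84120829e+01, -1.48157510e+01]), 'joint_velocities': array([ 0.01742463, -0.15190003,  0.16917776,  0.08151872, -0.0012931 ,
       -0.08941136]), 'effort': array([-6.79236964e-04, -3.91689920e+01,  1.87933248e+01,  4.23189014e+00,
        1.34301532e-02, -7.32484204e-05]), 'tcp_pos': array([ 0.13860247, -0.60888038,  0.22155464]), 'ee_rot': array([[-9.75095561e-01, -2.21784475e-01, -5.42142489e-04],
       [-2.21785114e-01,  9.75093663e-01,  1.92649087e-03],
       [ 1.01373940e-04,  1.99875183e-03, -9.99997997e-01]]), 'wrist_force': array([ 0.19984985,  0.66689465, -0.53433928]), 'moment': array([-0.01123458,  0.01298295, -0.00735276]), 'gripper_force': 0.0, 'gripper_width': 0.9998543344097542}
[0.35652327 0.03720267 1.39997452] [0.11699915 0.53274702 0.68859772]
```

View pics/top0.png

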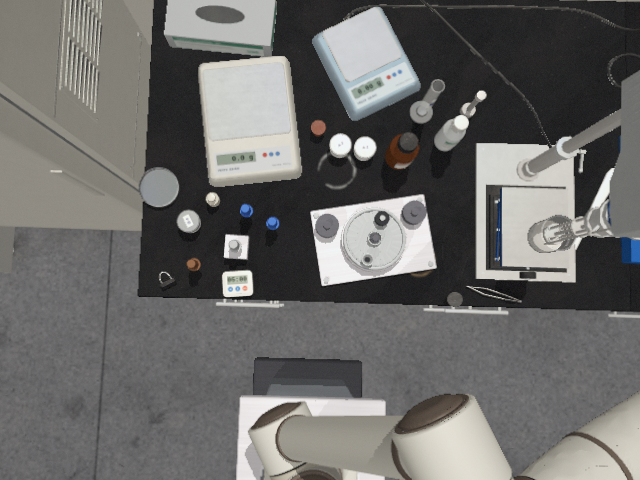

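View pics/scene0.png

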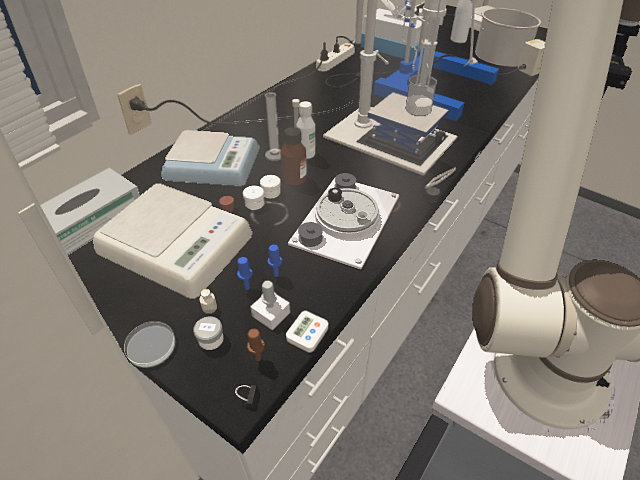

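The top view shows steel pin in the white block at about (235,245). The blue look-alikes are at (246,211) and (272,224), and the brown one is at (193,264). Only the grey one standing in the block fits the description. The drive hub is at (375,239), the boss at (368,259) and the idler at (382,219). I'll confirm this in a crop.

Run:
```python
from h import *
a=load('top');b=load('scene')
A=cv2.resize(a['frame'][190:290,180:310],None,fx=3,fy=3,interpolation=cv2.INTER_CUBIC)
B=cv2.resize(a['frame'][190:290,307:440],None,fx=3,fy=3,interpolation=cv2.INTER_CUBIC)
C=cv2.resize(b['frame'][240:340,200:330],None,fx=3,fy=3,interpolation=cv2.INTER_CUBIC)
D=cv2.resize(b['frame'][170:270,287:420],None,fx=3,fy=3,interpolation=cv2.INTER_CUBIC)
cv2.imwrite('pics/crop0.png',cv2.resize(np.vstack([np.hstack([A,B]),np.hstack([C,D])]),(789,600)))
print('pin top',ray(a,234,244,.088),ray(b,268,286,.088))
print('block',ray(a,236,247,.03))
print('hub',ray(a,375,239,.053),'bore',ray(a,368,259,.053),'idler',ray(a,382,218,.055))
print('pulleys',ray(a,327,225,.04),ray(a,414,211,.04))
```

```text
pin top [0.47445556 0.17813652 0.088     ] [0.47114688 0.18000351 0.088     ]
block [0.47318924 0.17971337 0.03      ]
hub [ 0.49780217 -0.12303054  0.053     ] bore [ 0.45385145 -0.10865142  0.053     ] idler [ 0.5439773  -0.13719686  0.055     ]
pulleys [ 0.52682445 -0.01856038  0.04      ] [ 0.563788   -0.20936267  0.04      ]
```

View pics/crop0.png

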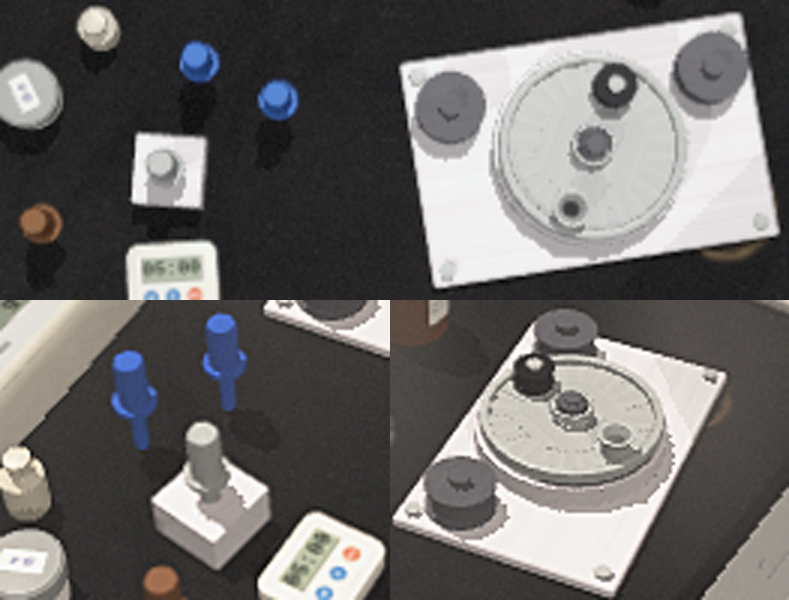

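The crop confirms it: the steel-grey pin stands in the white block, and the funnel boss is on the wheel's near-left side. I'll move over the pin and take a wrist look.

Request:
step_arm(
  targets="-2.1 2.9 0 0;-2.1 2.9 0 0;-2.1 2.9 0 0;-2.1 2.9 0 0;-2.1 2.9 0 0;-2.1 2.9 0 0;-2.1 2.9 0 0;-2.1 2.9 0 0;-2.1 2.9 0 0;-2.1 2.9 0 0;-2.1 2.9 0 0;-2.1 2.9 0 0",
  claw=5,
)

```text
time_s: 1.1
tcp_pos: [0.3071, -0.2125, 0.2225]
ee_rot: [[-0.975, -0.222, 0.0], [-0.222, 0.975, 0.0], [-0.0, 0.0, -1.0]]
wrist_force: [0.2, 0.6, 0.9]
gripper_width: 0.573
gripper_force: 0.0
```

Request:
step_arm(
  targets="-2.1 2.9 0 0;-2.1 2.9 0 0;-2.1 2.9 0 0;-2.1 2.9 0 0;-2.1 2.9 0 0;-2.1 2.9 0 0;-2.1 2.9 0.7 0;-2.1 2.9 0.7 0;-2.1 2.9 0.7 0;-2.1 2.9 0.7 0;-2 2.9 0.7 0;0 0 0.5 0",
)

```text
time_s: 2.1
tcp_pos: [0.463, 0.1526, 0.1815]
ee_rot: [[-0.974, -0.226, 0.001], [-0.226, 0.974, 0.0], [-0.001, 0.0, -1.0]]
wrist_force: [0.1, -0.2, 0.5]
gripper_width: 0.572
gripper_force: 0.0
```

Run:
```python
from h import *
a=cap('wrist','wrist0.png'); s=sense(); print(s['time_s'],s['tcp_pos'],s['ee_rot'],s['wrist_force'])
print(a['eye'], proj(a,[[.473,.179,.088],[.473,.179,.03]]))
```

```text
2.15 [0.46068835 0.15001637 0.18028389] [[-9.74445809e-01 -2.24602872e-01 -2.98568725e-03]
 [-2.24599109e-01  9.74450025e-01 -1.54543733e-03]
 [ 3.25651268e-03 -8.35362237e-04 -9.99994349e-01]] [-1.27622575 -1.54041773 -0.89353226]
[0.38890178 0.13516736 0.34262903] [[351.42660511 267.9203039 ]
 [345.60445831 244.24244633]]
```

View pics/wrist0.png

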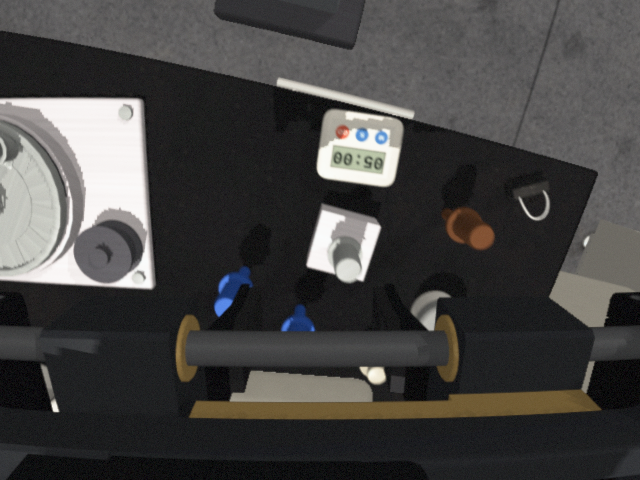

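The wrist view shows the steel pin's top at (348,270) and the block centre near (343,240), close to the prediction. I'll fit it.

Run:
```python
from h import *
a=load('wrist'); f=a['frame'][225:295,295:395]
g=cv2.cvtColor(f,cv2.COLOR_BGR2GRAY)
c=cv2.HoughCircles(cv2.resize(g,None,fx=4,fy=4,interpolation=cv2.INTER_CUBIC),cv2.HOUGH_GRADIENT,1.5,20,param1=120,param2=20,minRadius=35,maxRadius=75)
print(None if c is None else c[0,:4]/4+[295,225,0])
cv2.imwrite('pics/wcrop.png',cv2.resize(f,None,fx=7,fy=7,interpolation=cv2.INTER_CUBIC))
for uv in [(348,269.5)]:print(ray(a,*uv,.088))
s=sense();d=np.array([.4725,.179,.12])-s['tcp_pos'];print(np.array(s['ee_rot']).T@d*100, s['tcp_pos'])
```

```text
[[350.6875     264.9375      17.71249962]
 [347.6875     270.1875      12.27499962]
 [319.9375     256.6875      13.47500038]
 [325.5625     253.6875      17.71249962]]
[0.47465908 0.17698193 0.088     ]
[-1.8215827   2.56405301  6.02034957] [0.46068835 0.15001637 0.18028389]
```

View pics/wcrop.png

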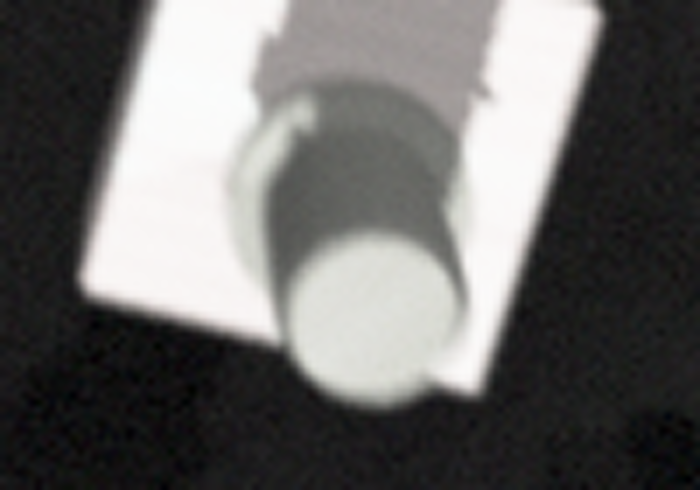

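The pin's top centre is at about (348.4,270.5), which puts it near (0.4748, 0.1775).

Request:
step_arm(
  targets="-1 1.2 2 0;-1 1.2 2 0;0 0 2 0;0 0 0 0;0 0 0 0;0 0 0 0",
)

```text
time_s: 2.65
tcp_pos: [0.4751, 0.1753, 0.1236]
ee_rot: [[-0.975, -0.222, 0.001], [-0.222, 0.975, 0.0], [-0.001, 0.0, -1.0]]
wrist_force: [0.4, -0.0, 0.1]
gripper_width: 0.576
gripper_force: 0.0
```

Run:
```python
from h import *
s=sense();d=np.array([.4748,.1775,.057])-s['tcp_pos'];print(np.array(s['ee_rot']).T@d*100, s['tcp_pos'],s['wrist_force'],s['ee_rot'][:,1])
```

```text
[-0.0081004   0.21807247  6.66316527] [0.47513216 0.17533626 0.12363143] [ 0.39400674 -0.01102639  0.08040197] [-2.21672714e-01  9.75121124e-01  4.23261890e-05]
```

Request:
step_arm(
  targets="0 0.2 2 0;0 0 2 0;0 0 2 0;0 0 0.5 0;0 0 0 0;0 0 0 0",
)

```text
time_s: 3.15
tcp_pos: [0.4753, 0.178, 0.059]
ee_rot: [[-0.975, -0.222, 0.002], [-0.222, 0.975, 0.001], [-0.002, 0.001, -1.0]]
wrist_force: [-0.0, 0.6, 0.6]
gripper_width: 0.572
gripper_force: 0.0
```

Request:
step_arm(
  targets="0 0 0 0;0 0 0 0;0 0 0 0;0 0 0 0;0 0 0 0;0 0 0 0",
  claw=1.2,
)

```text
time_s: 3.65
tcp_pos: [0.4745, 0.1778, 0.0578]
ee_rot: [[-0.975, -0.222, 0.0], [-0.222, 0.975, 0.0], [-0.0, 0.0, -1.0]]
wrist_force: [-0.3, 1.0, 0.2]
gripper_width: 0.22
gripper_force: 30.0
```

Request:
step_arm(
  targets="0 0 -1 0;0 0 -2 0;0 0 -3 0;0 0 -3 0;0 0 -3 0;0.7 -3 0 0;0.8 -3.2 0 0;0.8 -3.2 0 0;0.8 -3.2 0 0;0.8 -3.2 0 0;0.8 -3.2 0 0;0.3 -3 0 0",
)

```text
time_s: 4.65
tcp_pos: [0.4733, -0.0496, 0.1783]
ee_rot: [[-0.975, -0.222, -0.0], [-0.222, 0.975, 0.0], [0.0, 0.0, -1.0]]
wrist_force: [0.9, 0.6, -1.2]
gripper_width: 0.221
gripper_force: 30.0
```

Request:
step_arm(
  targets="0 0 0 0;0 0 0 0;0 0 0 0;0 0 0 0",
)

```text
time_s: 4.98
tcp_pos: [0.4744, -0.0472, 0.1778]
ee_rot: [[-0.975, -0.223, 0.0], [-0.223, 0.975, 0.0], [-0.0, 0.0, -1.0]]
wrist_force: [0.6, 0.3, -0.4]
gripper_width: 0.22
gripper_force: 30.0
```

Run:
```python
from h import *
a=cap('wrist','wrist1.png'); s=sense(); print(s['time_s'],s['tcp_pos'],s['ee_rot'],s['wrist_force'],s['gripper_width'])
print(a['eye'], proj(a,[[.4978,-.123,.053],[.4538,-.1086,.053]]))
```

```text
5.0333 [ 0.47446227 -0.04702317  0.17772471] [[-9.74740988e-01 -2.23338310e-01  7.51470415e-05]
 [-2.23338301e-01  9.74740986e-01  1.14469080e-04]
 [-9.88142323e-05  9.47944916e-05 -9.99999991e-01]] [ 0.01202941 -0.12531115 -0.64588481] 0.2220026373868892
[ 0.4004752  -0.06431881  0.33897246] [[213.90649454 241.84493841]
 [242.27531055 189.94640624]]
```

View pics/wrist1.png

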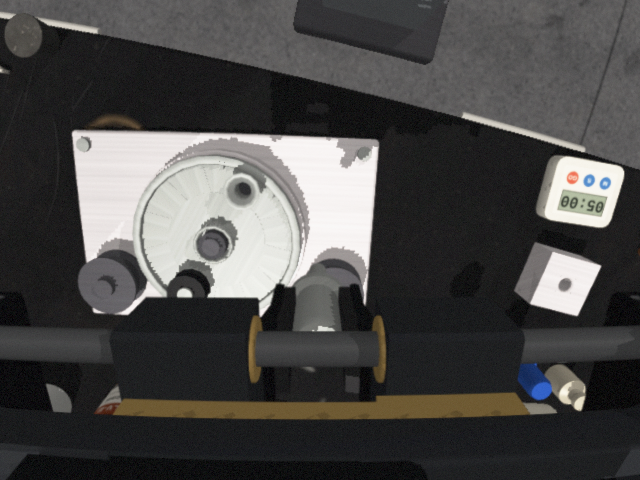

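The wrist view shows the boss mouth at (244,189), the hub at (213,242), and the pin hanging at about (318,275). The boss is within 2 px of the prediction. I'll enlarge for a precise read.

Run:
```python
from h import *
a=load('wrist'); f=a['frame']
A=cv2.resize(f[165:215,215:275],None,fx=6,fy=6,interpolation=cv2.INTER_CUBIC)
B=cv2.resize(f[220:270,185:245],None,fx=6,fy=6,interpolation=cv2.INTER_CUBIC)
C=cv2.resize(f[240:340,260:380],None,fx=6,fy=6,interpolation=cv2.INTER_CUBIC)[::2,::2]
cv2.imwrite('pics/c2.png',np.vstack([np.hstack([A,B]),np.hstack([C,C*0])]))
for uv in [(243.5,189),(245,188)]:print(ray(a,*uv,.053))
print(ray(a,213,242,.053))
foot=np.array([.4745,-.047,.1777-.0518]); print('foot',proj(a,[foot,foot+[0,0,.042]]))
```

```text
[ 0.45291345 -0.10784005  0.053     ]
[ 0.45194466 -0.10689016  0.053     ]
[ 0.49807911 -0.12366498  0.053     ]
foot [[317.7864555  267.07243649]
 [317.89849943 296.84467635]]
```

View pics/c2.png

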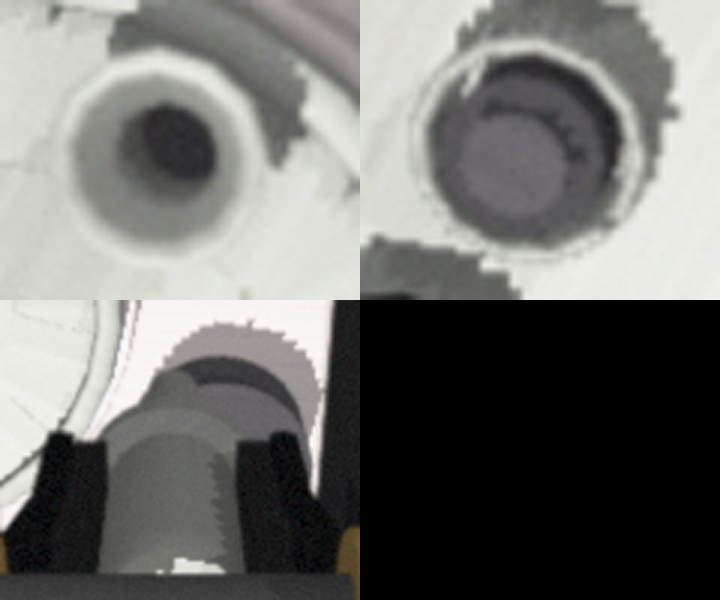

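The boss mouth centre is at (241.3,190.4), so the bore is at about (0.454,-0.109) and the hub at about (0.501,-0.1235). The pin hangs straight, with its foot at (317.5,268) as predicted. I'll move over the bore.

Request:
step_arm(
  targets="1.1 -1.9 0 0;1.1 -1.9 1 0;1.2 -1.8 2 0;0 0 2 0;0 0 1.5 0;0 0 0 0;0 0 0 0;0 0 0 0",
)

```text
time_s: 5.7
tcp_pos: [0.4548, -0.1094, 0.1135]
ee_rot: [[-0.975, -0.224, 0.002], [-0.224, 0.975, -0.0], [-0.002, -0.001, -1.0]]
wrist_force: [-0.2, 0.8, -0.4]
gripper_width: 0.221
gripper_force: 30.0
```

Request:
step_arm(
  targets="0 0 0.5 0;0 0 0.5 0;0 0 0.3 0;0 0 0.3 0;0 0 0.2 0;0 0 0 0",
)

```text
time_s: 6.2
tcp_pos: [0.4534, -0.11, 0.0941]
ee_rot: [[-0.975, -0.222, -0.001], [-0.222, 0.975, -0.0], [0.001, 0.0, -1.0]]
wrist_force: [1.0, 0.6, -0.5]
gripper_width: 0.221
gripper_force: 30.0
```

Request:
step_arm(
  targets="0 0 0.3 0;0 0 0.3 0;0 0 0.3 0;0 0 0.2 0;0 0 0.1 0;0 0 0.1 0;0 0 0 0;0 0 0 0",
)

```text
time_s: 6.87
tcp_pos: [0.4538, -0.11, 0.0816]
ee_rot: [[-0.975, -0.222, 0.0], [-0.222, 0.975, -0.0], [-0.0, -0.0, -1.0]]
wrist_force: [-0.5, 0.6, -0.2]
gripper_width: 0.22
gripper_force: 30.0
```

```bash
cat > arc.py <<'E'
from h import *
C=np.array([.501,-.1235]); R=.05; p0=np.array([.4537,-.1098]); a0=np.arctan2(*(p0-C)[::-1])
def tgt(t): return C+R*np.array([np.cos(a0+t),np.sin(a0+t)])
def rows(ts,rot,start=None):
    p=tgt(ts[0]) if start is None else start
    for t in ts[1:] if start is None else ts:
        q=tgt(t); d=np.array([*(q-p),0]); print('t=%.3f'%t,np.round(rot.T@d*100,2)[:2]); p=q
E
python3 - <<'E'
from arc import *
s=sense(); print(np.degrees(a0),tgt(0))
rows(np.arange(0,1.21,.05),s['ee_rot'])
E
```

```text
163.84683788738346 [ 0.45297393 -0.1095897 ]
t=0.050 [ 0.12 -0.22]
t=0.100 [ 0.1  -0.23]
t=0.150 [ 0.09 -0.23]
t=0.200 [ 0.08 -0.24]
t=0.250 [ 0.07 -0.24]
t=0.300 [ 0.06 -0.24]
t=0.350 [ 0.04 -0.25]
t=0.400 [ 0.03 -0.25]
t=0.450 [ 0.02 -0.25]
t=0.500 [ 0.01 -0.25]
t=0.550 [-0.   -0.25]
t=0.600 [-0.02 -0.25]
t=0.650 [-0.03 -0.25]
t=0.700 [-0.04 -0.25]
t=0.750 [-0.05 -0.24]
t=0.800 [-0.07 -0.24]
t=0.850 [-0.08 -0.24]
t=0.900 [-0.09 -0.23]
t=0.950 [-0.1  -0.23]
t=1.000 [-0.11 -0.22]
t=1.050 [-0.12 -0.22]
t=1.100 [-0.13 -0.21]
t=1.150 [-0.15 -0.2 ]
t=1.200 [-0.16 -0.2 ]
```

Request:
step_arm(
  targets="0.12 -0.22 0 0;0.1 -0.23 0 0;0.09 -0.23 0 0;0.08 -0.24 0 0;0.07 -0.24 0 0;0.06 -0.24 0 0;0.04 -0.25 0 0;0.03 -0.25 0 0;0 0 0 0;0 0 0 0;0 0 0 0",
)

```text
time_s: 7.78
tcp_pos: [0.4519, -0.1299, 0.0814]
ee_rot: [[-0.975, -0.222, -0.001], [-0.222, 0.975, 0.0], [0.001, 0.0, -1.0]]
wrist_force: [-1.8, 4.7, 1.0]
gripper_width: 0.223
gripper_force: 30.0
```

Request:
step_arm(
  targets="0.02 -0.25 0 0;0 0 0.15 0;0 0 0.1 0;0 0 0.1 0;0 0 0 0;0 0 0 0",
)

```text
time_s: 8.28
tcp_pos: [0.4523, -0.1323, 0.0779]
ee_rot: [[-0.975, -0.222, -0.001], [-0.222, 0.975, 0.0], [0.001, 0.0, -1.0]]
wrist_force: [-1.7, 3.6, 1.4]
gripper_width: 0.218
gripper_force: 30.0
```

Request:
step_arm(
  targets="0 0 0.1 0;0 0 0 0;0 0 0 0",
)

```text
time_s: 8.53
tcp_pos: [0.4526, -0.1323, 0.0776]
ee_rot: [[-0.975, -0.222, -0.0], [-0.222, 0.975, -0.0], [0.0, -0.0, -1.0]]
wrist_force: [-2.1, 4.7, 7.1]
gripper_width: 0.221
gripper_force: 30.0
```

Request:
step_arm(
  targets="0.01 -0.2 0 0;0 0 0 0;0 0 0 0",
)

```text
time_s: 8.78
tcp_pos: [0.4529, -0.134, 0.0776]
ee_rot: [[-0.975, -0.222, 0.0], [-0.222, 0.975, 0.0], [-0.0, 0.0, -1.0]]
wrist_force: [-3.5, 7.2, 7.1]
gripper_width: 0.219
gripper_force: 30.0
```

Request:
step_arm(
  targets="0 -0.2 0 0;0 0 0 0;0 0 0 0",
)

```text
time_s: 9.03
tcp_pos: [0.4533, -0.136, 0.0775]
ee_rot: [[-0.975, -0.222, -0.0], [-0.222, 0.975, 0.0], [0.0, 0.0, -1.0]]
wrist_force: [-2.8, 6.3, 5.7]
gripper_width: 0.216
gripper_force: 30.0
```

Request:
step_arm(
  targets="-0.01 -0.2 0.01 0;0 0 0 0;0 0 0 0",
)

```text
time_s: 9.28
tcp_pos: [0.4536, -0.1382, 0.0771]
ee_rot: [[-0.975, -0.222, -0.001], [-0.222, 0.975, -0.0], [0.001, 0.0, -1.0]]
wrist_force: [-2.5, 4.4, 4.0]
gripper_width: 0.214
gripper_force: 30.0
```

Request:
step_arm(
  targets="-0.02 -0.2 0.01 0;0 0 0 0;0 0 0 0",
)

```text
time_s: 9.53
tcp_pos: [0.4541, -0.1401, 0.0768]
ee_rot: [[-0.975, -0.222, -0.001], [-0.222, 0.975, 0.0], [0.001, 0.0, -1.0]]
wrist_force: [-3.1, 4.8, 3.6]
gripper_width: 0.223
gripper_force: 30.0
```

Request:
step_arm(
  targets="0 0 0.05 0;0 0 0 0;0 0 0 0",
)

```text
time_s: 9.78
tcp_pos: [0.4541, -0.14, 0.0763]
ee_rot: [[-0.975, -0.222, -0.001], [-0.222, 0.975, 0.0], [0.001, 0.0, -1.0]]
wrist_force: [-1.9, 4.3, 3.3]
gripper_width: 0.223
gripper_force: 30.0
```

Request:
step_arm(
  targets="0 0 0.05 0;0 0 0.05 0;0 0 0 0;0 0 0 0",
)

```text
time_s: 10.12
tcp_pos: [0.454, -0.14, 0.0752]
ee_rot: [[-0.975, -0.222, -0.001], [-0.222, 0.975, 0.0], [0.001, 0.0, -1.0]]
wrist_force: [-2.5, 5.3, 2.6]
gripper_width: 0.218
gripper_force: 30.0
```

The foot is about 2.5 mm below the ring top with little force, so the notch is at a turn of about 0.6. I'll keep lowering.

Request:
step_arm(
  targets="0 0 0.1 0;0 0 0.1 0;0 0 0.1 0;0 0 0.1 0;0 0 0 0;0 0 0 0",
)

```text
time_s: 10.62
tcp_pos: [0.454, -0.14, 0.0711]
ee_rot: [[-0.975, -0.222, -0.001], [-0.222, 0.975, 0.0], [0.001, 0.0, -1.0]]
wrist_force: [-2.2, 5.0, 1.9]
gripper_width: 0.222
gripper_force: 30.0
```

Request:
step_arm(
  targets="0 0 0.1 0;0 0 0.1 0;0 0 0.1 0;0 0 0.1 0;0 0 0.1 0;0 0 0.1 0;0 0 0 0;0 0 0 0",
)

```text
time_s: 11.28
tcp_pos: [0.4539, -0.14, 0.0651]
ee_rot: [[-0.975, -0.222, -0.001], [-0.222, 0.975, 0.0], [0.001, 0.0, -1.0]]
wrist_force: [-1.5, 5.0, 2.8]
gripper_width: 0.221
gripper_force: 30.0
```

Request:
step_arm(
  targets="0 0 0.1 0;0 0 0 0;0 0 0 0",
)

```text
time_s: 11.53
tcp_pos: [0.4539, -0.14, 0.0641]
ee_rot: [[-0.975, -0.222, -0.001], [-0.222, 0.975, 0.0], [0.001, 0.0, -1.0]]
wrist_force: [-2.4, 4.4, 3.0]
gripper_width: 0.22
gripper_force: 30.0
```

Request:
step_arm(
  targets="0 0 0.1 0;0 0 0 0;0 0 0 0",
)

```text
time_s: 11.78
tcp_pos: [0.454, -0.14, 0.0632]
ee_rot: [[-0.975, -0.222, -0.001], [-0.222, 0.975, 0.0], [0.001, 0.0, -1.0]]
wrist_force: [-1.3, 4.8, 2.1]
gripper_width: 0.221
gripper_force: 30.0
```

Request:
step_arm(
  targets="0 0 0.05 0;0 0 0 0;0 0 0 0",
)

```text
time_s: 12.03
tcp_pos: [0.454, -0.1401, 0.0629]
ee_rot: [[-0.975, -0.222, -0.001], [-0.222, 0.975, -0.0], [0.001, 0.0, -1.0]]
wrist_force: [-3.2, 6.1, 4.8]
gripper_width: 0.22
gripper_force: 30.0
```

Request:
step_arm(
  targets="0 0 0.05 0;0 0 0 0;0 0 0 0",
)

```text
time_s: 12.28
tcp_pos: [0.4541, -0.1402, 0.0628]
ee_rot: [[-0.975, -0.222, -0.001], [-0.222, 0.975, -0.0], [0.001, -0.0, -1.0]]
wrist_force: [-3.4, 4.4, 8.0]
gripper_width: 0.222
gripper_force: 30.0
```

Request:
step_arm(
  targets="0 0.1 0 0;0 0 0 0;0 0 0 0",
)

```text
time_s: 12.53
tcp_pos: [0.4539, -0.1396, 0.0628]
ee_rot: [[-0.975, -0.223, -0.001], [-0.223, 0.975, -0.001], [0.001, -0.001, -1.0]]
wrist_force: [-3.6, 3.3, 6.9]
gripper_width: 0.218
gripper_force: 30.0
```

Request:
step_arm(
  targets="0 0.1 0 0;0 0 0 0;0 0 0 0",
)

```text
time_s: 12.78
tcp_pos: [0.4538, -0.1391, 0.0628]
ee_rot: [[-0.975, -0.223, -0.001], [-0.223, 0.975, -0.002], [0.001, -0.001, -1.0]]
wrist_force: [-3.7, -1.2, 5.6]
gripper_width: 0.216
gripper_force: 30.0
```

Request:
step_arm(
  targets="0 0.1 0 0;0 0 0 0;0 0 0 0",
)

```text
time_s: 13.03
tcp_pos: [0.4537, -0.1387, 0.0628]
ee_rot: [[-0.975, -0.223, -0.001], [-0.223, 0.975, -0.002], [0.001, -0.002, -1.0]]
wrist_force: [-2.1, -5.2, 4.9]
gripper_width: 0.221
gripper_force: 30.0
```

The pin now leans on the notch wall. I'll take the load off, press lightly and release.

Request:
step_arm(
  targets="0 -0.1 0.02 0;0 0 0 0;0 0 0 0",
)

```text
time_s: 13.28
tcp_pos: [0.4538, -0.1391, 0.0628]
ee_rot: [[-0.975, -0.223, -0.001], [-0.223, 0.975, -0.001], [0.001, -0.001, -1.0]]
wrist_force: [-3.3, -0.1, 7.7]
gripper_width: 0.219
gripper_force: 30.0
```

Request:
step_arm(
  targets="0 0 0 0;0 0 0 0;0 0 0 0;0 0 0 0;0 0 0 0",
  claw=5,
)

```text
time_s: 13.7
tcp_pos: [0.4543, -0.1382, 0.062]
ee_rot: [[-0.975, -0.222, 0.0], [-0.222, 0.975, -0.0], [-0.0, -0.0, -1.0]]
wrist_force: [-0.5, -0.3, -0.3]
gripper_width: 0.51
gripper_force: 0.0
```

Request:
step_arm(
  targets="0 0 -0.5 0;0 0 -1 0;0 0 -2 0;0 0 -3 0;0 0 -3 0;-2 1.5 -1.5 0;-2 2.5 0 0;0 3 0 0;0 0 0 0;0 0 0 0;0 0 0 0",
)

```text
time_s: 14.62
tcp_pos: [0.4775, -0.061, 0.1723]
ee_rot: [[-0.975, -0.223, 0.0], [-0.223, 0.975, -0.0], [-0.0, -0.0, -1.0]]
wrist_force: [0.4, 0.3, -0.2]
gripper_width: 0.576
gripper_force: 0.0
```

Run:
```python
from h import *
a=cap('wrist'); t=cap('top'); b=cap('scene'); s=sense(); print(s['time_s'],s['tcp_pos'],s['wrist_force'])
u,v=proj(a,[.4537,-.139,.058])[0].astype(int); print(u,v)
A=cv2.resize(a['frame'][max(v-70,0):v+80,max(u-100,0):u+100],(400,300),interpolation=cv2.INTER_CUBIC)
B=cv2.resize(b['frame'][170:270,287:420],(400,300),interpolation=cv2.INTER_CUBIC)
C=cv2.resize(t['frame'][150:300,130:440],(800,300))
cv2.imwrite('pics/end.png',np.vstack([np.hstack([A,B]),C]))
```

```text
14.7667 [ 0.47748882 -0.06174135  0.17210692] [-0.32457666  0.48875184  0.46399556]
217 182
```

View pics/end.png

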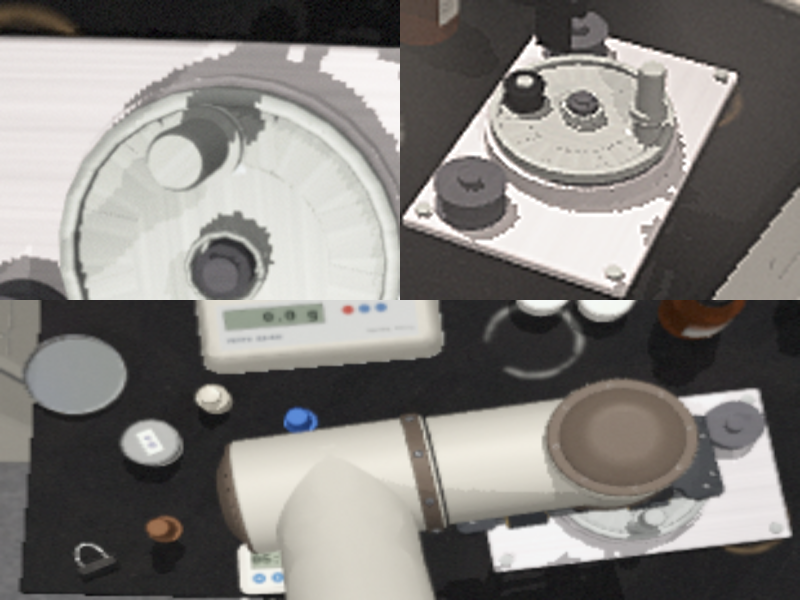

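The pin stands upright in the boss with its collar down (scene crop, grip at about (651,90)). The wheel is held turned, the gripper is clear and the other things are where they were. I'll hand in.

```bash
python3 -c "
from station import r
print(r.finish_job())"
```

```text
the job is handed in; nothing more can be done
None
```

The job is handed in: the pin is fully home in the notch with its collar on the boss, at about 0.6 rad of turn. It alone holds the wheel, and forces read after each move stayed under about 11 N.

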